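# Stow a hone in its tray and latch the keeper bar

### The arm

A 6-joint arm with a two-finger parallel gripper is mounted at the origin on the work surface. World frame = base frame: x ahead of the robot, y to its left, z up, the work surface at z = 0. Lengths are in m, angles in rad, forces in N, time in s.
With the tool pointing down it reaches from about 0.275 to 0.85 m from the base axis. Payload 19 kg.
Tool frame: the origin (TCP) lies where the fingers leave the gripper's body, on its centre line; the fingertips stand 73 mm ahead of it and the grasp point (between the pads) lies 54 mm ahead of it; z points along the fingers, y is the line along which they close (so a half turn about z gives the same grasp; the last joint's range is limited). The gripper opens to 85 mm and grips with 20 to 120 N. Pads are 22 mm wide; open, the fingers measure 114 mm over their backs; the gripper's body (76 mm by 85 mm) begins 54 mm behind the grasp point. The pads swing forward as they close: fully open they stand 13 mm farther back than shut.
Start: joints at [-1.26, 0.15, 1.437, -0, 1.554, -0.134], TCP at [0.247, -0.519, 0.304] pointing down, gripper open.
Joint ranges: [-2.8, 2.8], [-0.68, 2.1], [0.12, 2.68], [-1.39, 4.53], [0.16, 2.79], [-2.81, 2.81]. Speed limits (rad/s): [1.89, 1.89, 2.22, 3.01, 3.01, 3.01].

### API

Orientations are given as a rotation vector (axis times angle).
In Python, from bench import state, capture, close_job gives the robot as it stands.
- The arm moves only by the shell command python3 -m inch 'ROWS'. ROWS is JSON, a list of rows, each a list of 3 entries, a list of its own where there are three numbers: the shift along the tool's x, y, z each as a share of 100 mm, from -1 to 1, then the turn about the tool's z as a share of pi/4 rad, from -1 to 1, then the opening, from 0 (shut) to 1 (fully open). In form: [[[dx, dy, dz], spin, hand], ...]. A call has exactly 8 rows; each row is the pose to reach, as a shift and turn from the pose commanded when the call began, along the tool's axes at that moment; what a row does not reach only later rows make up. A row lasts 1/12 s, in which the tool goes at most 41.7 mm and 7.16 degrees, less where a joint would pass 70% of its speed; a pose out of reach is approached as far as the arm can. A call with a number of a shift or a turn outside -1 to 1 is refused whole. A call with a gripper value outside its range is refused whole. The fingers move at their own pace and stop on an object; the grip force is fixed at half the most. Time passes only in rows, so rows that repeat a pose let the fingers close, or fill a call up. It gives the time, the measured TCP pose, the force, the opening and the grip force at its end, in the units of the state.
- state(): the state, without advancing time (a new reading comes with each control period).
- capture(name): name is "scene" or "top" or "wrist"; returns a dict with "pixels" (480x640x3 uint8, blue, green, red), "fx", "fy", "cx", "cy" (pixels), "extrinsics" (4x4, takes a point from camera to world coordinates). Camera axes: x right, y down, z forward; pixel columns grow to the right and rows downward; lengths in m; the calibration is good to about 2 mm. A picture is of the moment at which its call begins. There is no depth.
- close_job(): hands the job in; it is judged then, once.
The state is a dict: "time_s": time; "q": joint angles; "qvel": joint speeds; "effort": joint torques, N m; "tcp_pos": TCP position; "eef_rot": TCP orientation; "force": force on the tool from outside, world axes, zero at the start; "moment": the same for the moment, N m; "finger_gap": opening from 0.0 (shut) to 1.0 (fully open); "gripper_force": force on a finger pad.
Only numpy, scipy, OpenCV 4.12 (cv2) and the standard library are available. Lean on these libraries where they do the work, as an engineer would, in place of code of your own. Each camera call takes 0.05 s, during which the arm holds its last target. There are 200 camera calls.

### The job

Put the wooden-handled hone away in its tray: lay it flat in the pocket, blade in the narrow part, and let go of it while the keeper bar is still open. Then swing the keeper bar over it and push until it snaps fully home past the spring ball of its catch, without straining it hard against its stop. Leave the mug, the glue bottle and the tin where they stand.

Things in the scene. Friction and masses are not known exactly. Their poses are not given: they have to be found in the camera images.
- fixture: Tray fixed to the bench: pale plywood plate 190 (x) x 240 (y) x 18 mm; origin at the centre of its underside. Keeper hinge post at x 65, y -12 mm. Dark steel catch across from it, at mid setting: housing at x -95 to -75, y -29 to 11 mm, 62 mm high, and stop horn at x -74 to -58, y -30 to -18 mm, 58 mm high.
- pocket (a point): Centre of the pocket's floor (plate top, fixture's axes). Pocket runs along y between dark wood walls 10 mm high and thick: tail part 35 mm wide (side walls y -92 to -70 mm), blade part 25 mm wide (side walls y 30 to 90 mm), end walls' inner faces at y -94.5 and 94.5 mm. No side walls from y -70 to 30: fingers can straddle the handle there.
- hone: Loose hone, 182 mm long: pale wood handle 28 wide x 16 high (y -90 to 2 mm), steel blade 18 wide x 5 high (y 2 to 90 mm), flat underside; about 110 g, balance 15 mm to the handle side. Origin on the underside at mid-length, y towards the blade tip, z up. Stowed, its origin lies at pocket with its y axis along the fixture's y.
- keeper: Aluminium bar 125 long, 12 wide, 18 high (40 to 58 mm above the bench), swinging level about an upright hinge. Origin on the hinge axis at bench height; the bar runs along its own -x. Shut, its axes match the fixture's and it clears the handle by 6 mm; its free end opens towards the fixture's +y, clockwise from above, up to 2.1 rad. A light spring reopens it unless latched.
- keeper_tip (a point): Top of the round nose at the keeper's free end, 125 mm from the hinge axis, 58 mm above the bench. Starts 1.5 to 2.0 rad open.
- catch_mid (a point): Where keeper_tip is when latched if the catch is at mid setting (fixture x -60, y -12 mm). The catch is screwed in a slot and may sit up to 12 mm either way along y; its setting is not reported: feel for it. About 11 mm of tip travel before home a spring ball resists (7 to 15 N, pushed 92 mm from the hinge), yields, then comes the solid stop. Over 50 N on the bar strains it.
- mug: Bystander: white mug, 80 mm across, 90 mm high, with a handle. Origin at the centre of its underside.
- glue: Bystander: white plastic bottle, 38 mm across, 115 mm high. Origin at the centre of its underside.
- tin: Bystander: flat round black tin, 60 mm across, 24 mm high. Origin at the centre of its underside.
There are look-alikes about, which are no part of the job. Several things look just like the hone: the one meant starts farthest from the robot's base.

How it is judged:
By the outcome, as a careful person would: the job done as asked, in the order asked, and still so for the second after the job is handed in, with the robot touching nothing.
It also fails if it takes over 61 s, if anything falls off the work surface, if the arm or the gripper's body presses on something with over 40 N, if the wrist force passes 120 N, or if a joint passes its speed limit or range.

## Working session

There is one attempt and no reset: what is moved stays moved. The work goes in short steps, Python scripts to look and compute and a shell command to move; the robot and the scene stay as the last step left them, time stands still between calls to the robot, and variables do not carry over. Pictures are saved under pics/ and viewed, at most 12 in all, crops included, and the job is handed in when it is done.

```bash
mkdir -p pics; ls
python3 - <<'E'
from bench import state,capture
import cv2,numpy as np
for n in("scene","top"):
    c=capture(n);cv2.imwrite(f"pics/{n}0.png",c["pixels"]);print(n,c["fx"],c["fy"],c["cx"],c["cy"],np.round(c["extrinsics"],4).tolist())
s=state();print(s)
E
```

```text
pics
scene 508.8619276995287 508.8619276995287 320.17330938357975 227.393709565547 [[-0.4652, 0.5212, -0.7155, 1.2597], [0.8852, 0.2785, -0.3726, 0.2567], [0.0051, -0.8067, -0.5909, 0.6532], [0.0, 0.0, 0.0, 1.0]]
top 478.6783835608167 478.6783835608167 323.526750085767 239.5355606002358 [[-0.0243, -0.9937, 0.1091, 0.4759], [-0.9996, 0.0257, 0.0112, -0.1048], [-0.0139, -0.1087, -0.994, 1.0635], [0.0, 0.0, 0.0, 1.0]]
{'time_s': 0.1, 'q': array([-1.26001675e+00,  1.50918038e-01,  1.43789284e+00, -1.77270722e-05,
        1.55382378e+00, -1.33999995e-01]), 'qvel': array([-0.00193415, -0.00135516, -0.00234236, -0.00059002,  0.00092023,
        0.00022005]), 'effort': array([ 6.47286230e-03, -7.14376974e+01, -5.71797109e+01, -2.77243043e-05,
        7.22410259e-03, -2.62821040e-06]), 'tcp_pos': array([ 0.2473366 , -0.51894045,  0.30338293]), 'eef_rot': array([-3.06321414e+00, -6.92685285e-01,  1.72161058e-04]), 'force': array([-0.07273673,  0.03473914, -0.08746438]), 'moment': array([ 0.04642285, -0.01184034,  0.02012336]), 'gripper_force': 0.0, 'finger_gap': 0.9978773095853977}
```

View pics/top0.png

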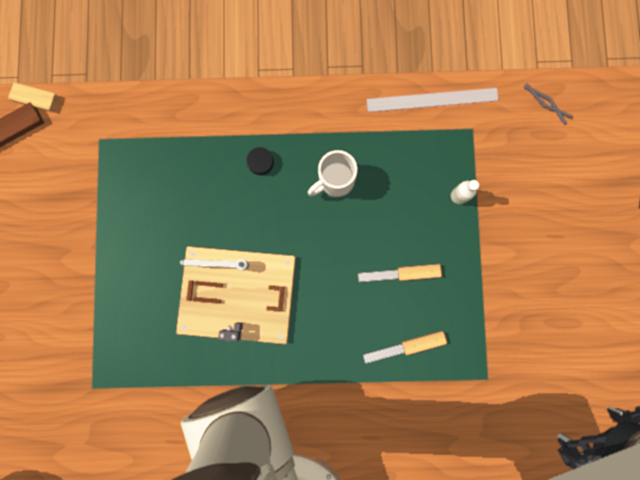

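View pics/scene0.png

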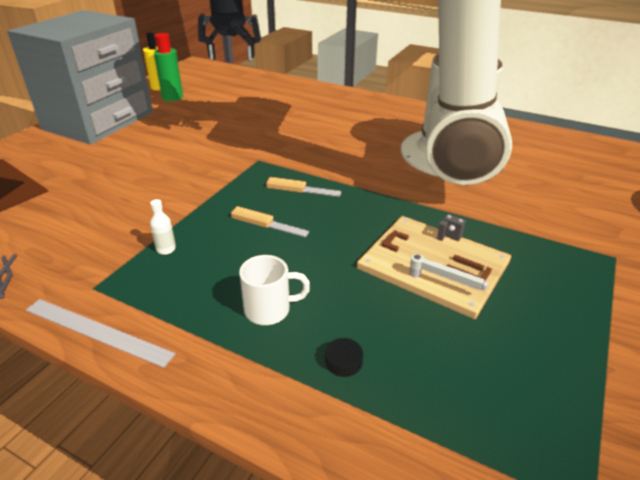

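The top view shows two hones, with handle and blade centres near (420,272)/(378,277) and (425,343)/(384,354). The tray is at about (236,296), with the keeper hinge near (242,265) and the catch near (231,333). Mug, tin and glue are near (337,172), (260,161) and (463,192). Next I'll enlarge the tray and the hones.

Run:
```python
import cv2
i=cv2.imread("pics/top0.png")
cv2.imwrite("pics/c1.png",cv2.resize(i[240:350,170:305],None,fx=5.4,fy=5.4,interpolation=cv2.INTER_CUBIC))
cv2.imwrite("pics/c2.png",cv2.resize(i[255:370,350:455],None,fx=5.2,fy=5.2,interpolation=cv2.INTER_CUBIC))
```

```text
(no output)
```

View pics/c1.png

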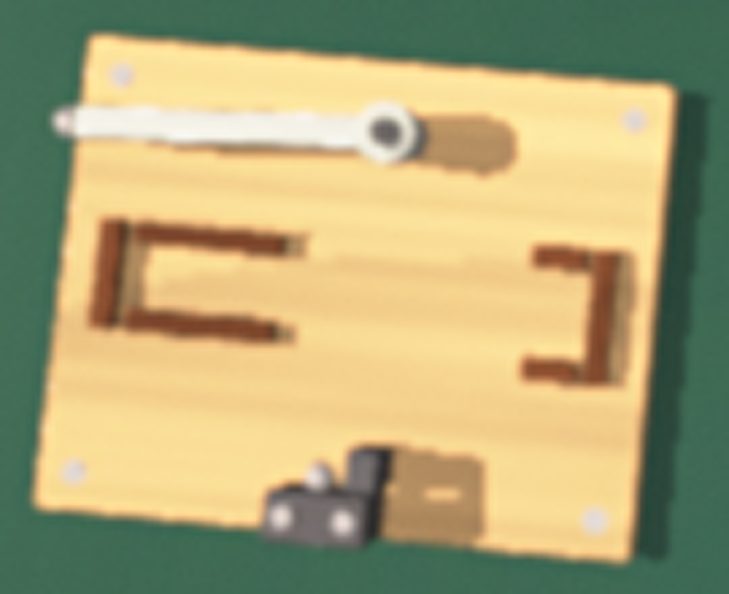

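View pics/c2.png

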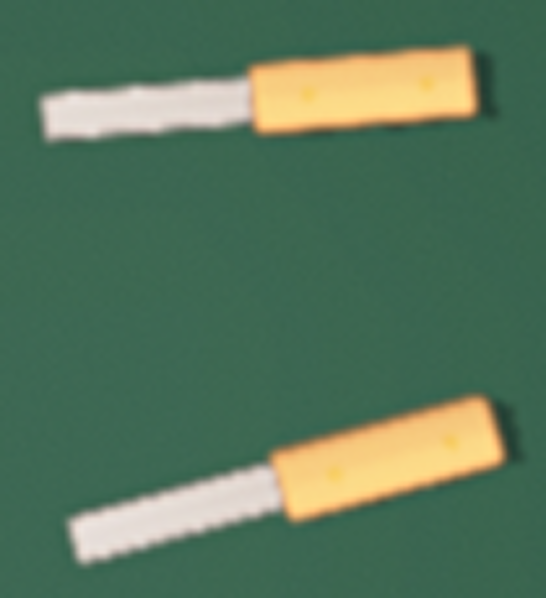

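```bash
cat > h.py <<'E'
import numpy as np,cv2
from scipy.spatial.transform import Rotation as R
from bench import state,capture
TOP=dict(fx=478.6783835608167,fy=478.6783835608167,cx=323.526750085767,cy=239.5355606002358,extrinsics=np.array([[-0.0243,-0.9937,0.1091,0.4759],[-0.9996,0.0257,0.0112,-0.1048],[-0.0139,-0.1087,-0.994,1.0635],[0,0,0,1]]))
def px2w(c,u,v,z):
    E=np.asarray(c["extrinsics"]);d=E[:3,:3]@np.array([(u-c["cx"])/c["fx"],(v-c["cy"])/c["fy"],1])
    return E[:3,3]+d*(z-E[2,3])/d[2]
def fit2(F,W):
    F=np.array(F);W=np.array(W)[:,:2];f=F.mean(0);w=W.mean(0);A=F-f;B=W-w
    a=np.arctan2((A[:,0]*B[:,1]-A[:,1]*B[:,0]).sum(),(A*B).sum())
    r=np.array([[np.cos(a),-np.sin(a)],[np.sin(a),np.cos(a)]]);t=w-r@f
    return t,a,(F@r.T+t-W)*1000
E
python3 - <<'E'
from h import *
def crop(u,v,s,x,y):return (u+.5)/s-.5+x,(v+.5)/s-.5+y
c1=lambda u,v,z:px2w(TOP,*crop(u,v,5.4,170,240),z)
c2=lambda u,v,z:px2w(TOP,*crop(u,v,5.2,350,255),z)
F=[(95,120),(95,-120),(-95,-120),(-95,120)]
W=[c1(90,38,.018),c1(675,88,.018),c1(630,560,.018),c1(38,508,.018)]
t,a,e=fit2(np.array(F)/1000,W);print("fixture",t,a,"\n",e.round(1))
r=np.array([[np.cos(a),-np.sin(a)],[np.sin(a),np.cos(a)]])
inv=lambda w:((w[:2]-t)@r*1000).round(1)
print("hinge",inv(c1(387,131,.060)),"tip",inv(c1(62,121,.058)),"horn",inv(c1(370,468,.058)),"hous",inv(c1(268,495,.062)),inv(c1(375,545,.062)),"ball",inv(c1(318,474,.05)))
print("endwalls",inv(c1(125,275,.028)),inv(c1(592,318,.028)))
print("walls blade x",inv(c1(210,245,.028)),inv(c1(205,318,.028)),"tail",inv(c1(560,270,.028)),inv(c1(555,360,.028)))
for n,P in (("A",[(40,97,.005),(47,140,.005),(472,47,.016),(478,116,.016),(250,66,.016),(256,132,.016)]),("B",[(68,520,.005),(83,563,.005),(486,397,.016),(506,463,.016),(272,454,.016),(293,520,.016)])):
    W=[c2(*p) for p in P];t2,a2,e2=fit2(np.array([(9,90),(-9,90),(14,-90),(-14,-90),(14,2),(-14,2)])/1000,W)
    print(n,t2,a2,np.hypot(*t2),np.abs(e2).max(0))
s=state();M=R.from_rotvec(s["eef_rot"]).as_matrix();print(M.round(3),s["tcp_pos"])
print("glue",px2w(TOP,470,187,.1),"mug",px2w(TOP,337,160,.09))
E
```

```text
fixture [0.47547087 0.10064052] -0.10910967463059698 
 [[ 0.2 -0.1]
 [ 0.6 -0.2]
 [-0.5 -0.8]
 [-0.3  1.1]]
hinge [ 65.4 -12.9] tip [ 58.7 114.8] horn [-64.1 -19.4] hous [-77.2  17.8] [-92.4 -25.1] ball [-68.8   2. ]
endwalls [ 0.7 91.9] [ -0.5 -96.1]
walls blade x [15.4 59.2] [-13.6  58. ] tail [ 17.4 -81.5] [-18.2 -82.9]
A [ 0.51175634 -0.25660497] 0.05906840138231319 0.5724863902600377 [0.60164677 0.97601064]
B [ 0.3521118  -0.26142381] 0.24113972978116857 0.4385488911020113 [0.64793836 0.98381447]
[[ 0.903  0.43  -0.   ]
 [ 0.43  -0.903  0.001]
 [ 0.    -0.001 -1.   ]] [ 0.2473366  -0.51894045  0.30338293]
glue [ 0.68174803 -0.39540938  0.1       ] mug [ 0.74863297 -0.12594427  0.09      ]
```

Hone A, at world (0.512, -0.257), is the farthest at 0.572 m, against 0.439 m for B. Its sizes match within 1 mm. The fixture fits too, though the end walls suggest y should shift by about -1.5 mm. The catch looks about 5 mm to the +y side. I'll write a helper that converts targets into move units.

```bash
cat >> h.py <<'E'
def plan(x,y,z,yaw):
    "shift (share of 100 mm) and spin to put TCP at x,y,z with tool y axis at world angle yaw (tool down)"
    s=state();M=R.from_rotvec(s["eef_rot"]).as_matrix()
    d=M.T@(np.array([x,y,z])-s["tcp_pos"])/.1
    dy=yaw-np.arctan2(M[1,1],M[0,1]);dy=(dy+np.pi)%(2*np.pi)-np.pi
    print("t",round(s["time_s"],2),"tcp",s["tcp_pos"].round(4),"gap",round(s["finger_gap"],3),"F",s["force"].round(1),"shift",d.round(3),"spin",round(-dy/(np.pi/4),3))
HG=(0.5118+.02*.059,-.2566-.02,.059)   # grasp on hone (hone y=-20)
FX,FY,FA=0.4755,0.1006,-.109
def fxy(x,y): # fixture mm -> world
    x/=1000;y/=1000;c,s=np.cos(FA),np.sin(FA);return FX+c*x-s*y,FY+s*x+c*y
E
python3 -c "
from h import *;plan(HG[0],HG[1],.20,HG[2])"; python3 -m inch --help | head -20
```

```text
t 0.1 tcp [ 0.2473 -0.5189  0.3034] gap 0.998 F [-0.1  0.  -0.1] shift [ 3.441 -1.044  1.035] spin -1.509invalid input: not JSON, or not a number
```

```bash
for i in 1; do
python3 -m inch '[[[0.3,-0.1,0.1],0,0.6],[[0.6,-0.2,0.2],0,0.6],[[0.9,-0.3,0.3],0,0.6],[[1,-0.33,0.33],0,0.6],[[1,-0.33,0.33],0,0.6],[[1,-0.33,0.33],0,0.6],[[1,-0.33,0.33],0,0.6],[[1,-0.33,0.33],0,0.6]]'
python3 -m inch '[[[0.3,-0.1,0.1],0,0.6],[[0.6,-0.2,0.2],0,0.6],[[0.9,-0.3,0.3],0,0.6],[[1,-0.33,0.33],0,0.6],[[1,-0.33,0.33],0,0.6],[[1,-0.33,0.33],0,0.6],[[1,-0.33,0.33],0,0.6],[[1,-0.33,0.33],0,0.6]]'
python3 -m inch '[[[0.3,-0.1,0.1],-0.1,0.6],[[0.6,-0.2,0.2],-0.25,0.6],[[0.9,-0.3,0.3],-0.4,0.6],[[1,-0.33,0.33],-0.55,0.6],[[1,-0.33,0.33],-0.7,0.6],[[1,-0.33,0.33],-0.8,0.6],[[1,-0.33,0.33],-0.8,0.6],[[1,-0.33,0.33],-0.8,0.6]]'
done; python3 -c "
from h import *;plan(HG[0],HG[1],.15,HG[2])"
```

```text
time_s: 0.77
tcp_pos: [0.3228, -0.4471, 0.2712]
eef_rot: [3.064, 0.691, -0.0]
force: [-0.6, -0.0, -0.6]
finger_gap: 0.599
gripper_force: 0.0
time_s: 1.43
tcp_pos: [0.3988, -0.3745, 0.2383]
eef_rot: [3.064, 0.691, 0.0]
force: [0.0, 0.6, -0.1]
finger_gap: 0.601
gripper_force: 0.0
time_s: 2.1
tcp_pos: [0.4752, -0.3013, 0.2051]
eef_rot: [2.703, 1.601, 0.0]
force: [0.7, 0.9, -0.2]
finger_gap: 0.6
gripper_force: 0.0
t 2.1 tcp [ 0.4752 -0.3013  0.2051] gap 0.6 F [ 0.7  0.9 -0.2] shift [0.398 0.212 0.551] spin -0.714
```

```bash
python3 -m inch '[[[0.2,0.1,0.2],-0.1,0.6],[[0.4,0.21,0.3],-0.25,0.6],[[0.4,0.21,0.4],-0.4,0.6],[[0.4,0.21,0.55],-0.55,0.6],[[0.4,0.21,0.55],-0.71,0.6],[[0.4,0.21,0.55],-0.71,0.6],[[0.4,0.21,0.55],-0.71,0.6],[[0.4,0.21,0.55],-0.71,0.6]]'
python3 -c "
from h import *;plan(HG[0],HG[1],.077,HG[2])
c=capture('wrist');cv2.imwrite('pics/w1.png',c['pixels']);np.savez('w1',**c)
E=np.linalg.inv(c['extrinsics'])
t2=np.array([.5118,-.2566]);a=.0591
for p in [(9,90,5),(-9,90,5),(14,2,16),(-14,2,16),(14,-90,16),(-14,-90,16)]:
    x,y=p[0]/1000,p[1]/1000;w=[t2[0]+np.cos(a)*x-np.sin(a)*y,t2[1]+np.sin(a)*x+np.cos(a)*y,p[2]/1000,1]
    q=E@w;print(p,(c['fx']*q[0]/q[2]+c['cx']).round(1),(c['fy']*q[1]/q[2]+c['cy']).round(1))"
```

```text
time_s: 2.77
tcp_pos: [0.5131, -0.276, 0.1505]
eef_rot: [2.161, 2.279, 0.0]
force: [-0.4, 0.1, -1.1]
finger_gap: 0.599
gripper_force: 0.0
t 2.77 tcp [ 0.5131 -0.276   0.1505] gap 0.599 F [-0.4  0.1 -1.1] shift [-0.006 -0.002  0.735] spin -0.007
(9, 90, 5) 334.7 73.9
(-9, 90, 5) 302.4 74.1
(14, 2, 16) 342.8 231.1
(-14, 2, 16) 296.6 231.4
(14, -90, 16) 341.1 359.3
(-14, -90, 16) 300.4 359.6
```

View pics/w1.png

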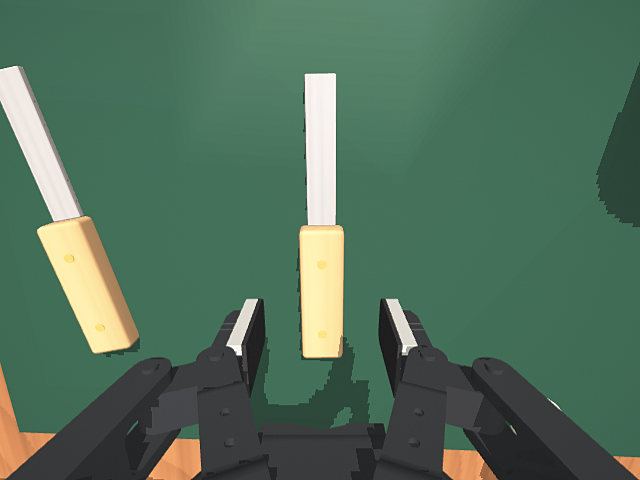

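The wrist view shows the hone squarely between the fingers: tip at (305–336, 74), handle end at (302–342, 358). That matches the prediction within about 1 mm, so I'll go down and grip.

```bash
python3 -m inch '[[[0,0,0.15],0,0.6],[[0,0,0.3],0,0.6],[[0,0,0.45],0,0.6],[[0,0,0.6],0,0.6],[[0,0,0.68],0,0.6],[[0,0,0.72],0,0.6],[[0,0,0.72],0,0.6],[[0,0,0.72],0,0.6]]'
python3 -m inch '[[[0,0,0],0,0.4],[[0,0,0],0,0.3],[[0,0,0],0,0.2],[[0,0,0],0,0.1],[[0,0,0],0,0.1],[[0,0,0],0,0.1],[[0,0,0],0,0.1],[[0,0,0],0,0.1]]'
```

```text
time_s: 3.48
tcp_pos: [0.5134, -0.2757, 0.0786]
eef_rot: [2.154, 2.286, 0.0]
force: [0.5, 0.5, -0.2]
finger_gap: 0.602
gripper_force: 0.0
time_s: 4.15
tcp_pos: [0.5135, -0.2757, 0.079]
eef_rot: [2.153, 2.286, 0.0]
force: [-1.4, 1.9, 6.5]
finger_gap: 0.309
gripper_force: 60.0
```

```bash
python3 -m inch '[[[0,0,-0.15],0,0.1],[[0,0,-0.3],0,0.1],[[0,0,-0.45],0,0.1],[[0,0,-0.6],0,0.1],[[0,0,-0.75],0,0.1],[[0,0,-0.85],0,0.1],[[0,0,-0.95],0,0.1],[[0,0,-0.95],0,0.1]]'
python3 -c "
from h import *;x,y=fxy(0,-20.5);plan(x,y,.175,FA)"
```

```text
time_s: 4.82
tcp_pos: [0.5136, -0.2758, 0.1749]
eef_rot: [2.152, 2.285, 0.001]
force: [0.5, -0.0, -0.8]
finger_gap: 0.309
gripper_force: 59.3
t 4.82 tcp [ 0.5136 -0.2758  0.1749] gap 0.309 F [ 0.5 -0.  -0.8] shift [ 3.578 -0.19  -0.007] spin 0.215
```

```bash
for k in 1; do
python3 -m inch '[[[0.12,0,0],0,0.1],[[0.26,-0.02,0],0,0.1],[[0.4,-0.03,0],0,0.1],[[0.54,-0.04,0],0,0.1],[[0.68,-0.05,0],0,0.1],[[0.82,-0.05,0],0,0.1],[[0.95,-0.06,0],0,0.1],[[1,-0.06,0],0,0.1]]'
python3 -m inch '[[[0.12,0,0],0,0.1],[[0.26,-0.02,0],0,0.1],[[0.4,-0.03,0],0,0.1],[[0.54,-0.04,0],0,0.1],[[0.68,-0.05,0],0,0.1],[[0.82,-0.05,0],0,0.1],[[0.95,-0.06,0],0,0.1],[[1,-0.06,0],0,0.1]]'
python3 -m inch '[[[0.12,0,0],0,0.1],[[0.26,-0.02,0],0,0.1],[[0.4,-0.03,0],0,0.1],[[0.54,-0.04,0],0,0.1],[[0.68,-0.05,0],0,0.1],[[0.82,-0.05,0],0,0.1],[[0.95,-0.06,0],0,0.1],[[1,-0.06,0],0,0.1]]'
done
python3 -c "
from h import *;x,y=fxy(0,-20.5);plan(x,y,.175,FA)"
```

```text
time_s: 5.48
tcp_pos: [0.5009, -0.1738, 0.1729]
eef_rot: [-2.152, -2.288, -0.0]
force: [0.4, -0.0, -1.5]
finger_gap: 0.306
gripper_force: 59.3
time_s: 6.15
tcp_pos: [0.4888, -0.0746, 0.1729]
eef_rot: [-2.152, -2.288, -0.0]
force: [-0.5, -0.4, -1.4]
finger_gap: 0.303
gripper_force: 59.3
time_s: 6.82
tcp_pos: [0.4769, 0.0244, 0.1729]
eef_rot: [-2.153, -2.287, -0.0]
force: [-0.8, 0.2, -0.8]
finger_gap: 0.306
gripper_force: 59.3
t 6.82 tcp [0.4769 0.0244 0.1729] gap 0.306 F [-0.8  0.2 -0.8] shift [ 0.559 -0.003 -0.02 ] spin 0.216
```

```bash
python3 -m inch '[[[0.1,0,0],0.04,0.1],[[0.22,0,0],0.1,0.1],[[0.34,0,0],0.15,0.1],[[0.46,0,0],0.2,0.1],[[0.54,0,0],0.21,0.1],[[0.56,0,0],0.21,0.1],[[0.56,0,0],0.21,0.1],[[0.56,0,0],0.21,0.1]]'
python3 - <<'E'
from h import *
x,y=fxy(0,-20.5);plan(x,y,.175,FA)
c=capture('wrist');cv2.imwrite('pics/w2.png',c['pixels']);np.savez('w2',**c)
c=capture('top');cv2.imwrite('pics/t2.png',c['pixels'])
E
```

```text
time_s: 7.48
tcp_pos: [0.4739, 0.0785, 0.1729]
eef_rot: [2.334, 2.103, -0.0]
force: [-0.3, 0.1, -0.5]
finger_gap: 0.308
gripper_force: 59.4
t 7.48 tcp [0.4739 0.0785 0.1729] gap 0.308 F [-0.3  0.1 -0.5] shift [ 0.016 -0.008 -0.021] spin 0.007
```

View pics/w2.png

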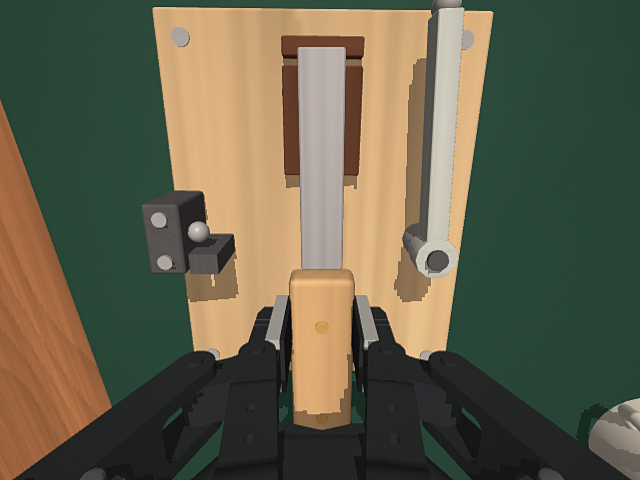

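The wrist view shows the held blade, tip edge at (300–345, 47), lined up with the pocket. The blade walls span columns 283–361, with the end wall's outer edge at row 37 and the side-wall ends at row 175. The plate corners are at (153,8) and (493,11). Next I'll work out the hone-to-pocket offset in this view.

Run:
```python
from h import *
c=dict(np.load('w2.npz'));
W=lambda u,v,z:px2w(c,u,v,z)
F=[(-95,120),(95,120),(-22.5,104.5),(22.5,104.5),(-22.5,30),(22.5,30)]
P=[W(153,8,.018),W(493,11,.018),W(281,37,.028),W(364,37,.028),W(283,175,.028),W(360,175,.028)]
t,a,e=fit2(np.array(F)/1000,P);print("fixture",t,a);print(e.round(1))
H=[W(299,47,.099),W(345,47,.099),W(301,269,.099),W(342,269,.099)]
t2,a2,e2=fit2(np.array([(-9,90),(9,90),(-9,2),(9,2)])/1000,H);print("hone",t2,a2,e2.round(1))
r=np.array([[np.cos(a),-np.sin(a)],[np.sin(a),np.cos(a)]])
print("hone in fixture mm",(t2-t)@r*1000,a2-a)
inv=lambda w:((w[:2]-t)@r*1000).round(1)
print("hinge",inv(W(437,260,.06)),"tip",inv(W(447,5,.058)),"horn",inv(W(219,234,.058)),inv(W(215,272,.058)),"hous",inv(W(150,203,.062)),inv(W(150,271,.062)))
```

```text
fixture [0.47666947 0.10175526] -0.11191398525111124
[[-1.3  0.4]
 [ 1.   0.1]
 [ 0.   0.4]
 [ 0.3  0.1]
 [ 0.8 -0.5]
 [-0.8 -0.6]]
hone [0.47637375 0.09814629] -0.10622286099670081 [[-0.6  0.4]
 [ 0.6  0.2]
 [ 0.  -0.3]
 [-0.1 -0.3]]
hone in fixture mm [ 0.10917847 -3.61941862] 0.005691124254410429
hinge [ 64.6 -11.7] tip [ 56.1 111.1] horn [-56.2   2. ] [-60.4 -20.7] hous [-89.6  19.9] [-95.2 -18.6]
```

```bash
python3 -m inch '[[[0.02,0,0.1],0,0.1],[[0.02,0,0.2],0,0.1],[[0.02,0,0.3],0,0.1],[[0.02,0,0.4],0,0.1],[[0.02,0,0.5],0,0.1],[[0.02,0,0.57],0,0.1],[[0.02,0,0.57],0,0.1],[[0.02,0,0.57],0,0.1]]'
python3 - <<'E'
from h import *
x,y=fxy(0,-20.5);plan(x,y,.098,FA)
c=capture('wrist');i=c['pixels'];np.savez('w3',**c)
cv2.imwrite('pics/w3.png',cv2.resize(i[0:290,140:500],None,fx=2,fy=2,interpolation=cv2.INTER_CUBIC))
E
```

```text
time_s: 8.25
tcp_pos: [0.474, 0.0808, 0.1156]
eef_rot: [-2.334, -2.101, 0.001]
force: [0.2, 0.5, -1.5]
finger_gap: 0.303
gripper_force: 59.4
t 8.25 tcp [0.474  0.0808 0.1156] gap 0.303 F [ 0.2  0.5 -1.5] shift [-0.007 -0.006  0.176] spin 0.005
```

View pics/w3.png

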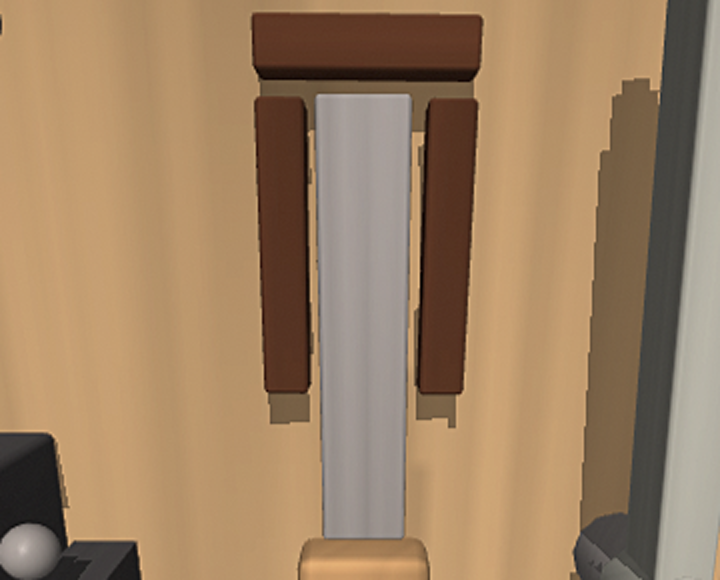

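The crop shows the blade, columns 316–412 at row 95, between the walls, with even gaps left and right. The end-wall face is near row 68.

Run:
```python
from h import *
c=dict(np.load('w3.npz'))
W=lambda u,v,z:px2w(c,140+(u+.5)/2-.5,(v+.5)/2-.5,z)
F=[(-22.5,104.5),(22.5,104.5),(-22.5,94.5),(22.5,94.5),(-22.5,30),(22.5,30),(-22.5,90),(22.5,90)]
P=[W(252,13,.028),W(482,14,.028),W(256,68,.028),W(479,68,.028),W(265,392,.028),W(464,393,.028),W(254,97,.028),W(478,98,.028)]
t,a,e=fit2(np.array(F)/1000,P);print("fixture",t,a);print(e.round(1))
z=.1156-.079+.005
H=[W(316,95,z),W(412,95,z),W(323,538,z),W(405,538,z)]
t2,a2,e2=fit2(np.array([(-9,90),(9,90),(-9,2),(9,2)])/1000,H);print("hone",t2,a2,e2.round(1))
r=np.array([[np.cos(a),-np.sin(a)],[np.sin(a),np.cos(a)]])
print("hone in fixture mm",(t2-t)@r*1000,a2-a)
```

```text
fixture [0.47672298 0.10246088] -0.11065027626869464
[[-0.2  0.4]
 [ 0.3  0.3]
 [-0.7 -0.2]
 [ 0.3 -0.5]
 [ 0.  -0.3]
 [ 0.  -0.3]
 [-0.   0.3]
 [ 0.3  0.2]]
hone [0.47649522 0.10046052] -0.10510477098329579 [[-0.2  0.4]
 [ 0.3  0.4]
 [ 0.  -0.4]
 [-0.1 -0.4]]
hone in fixture mm [-0.00548479 -2.01327885] 0.00554550528539885
```

```bash
python3 -m inch '[[[0.015,0,0.03],0.007,0.1],[[0.015,0,0.06],0.007,0.1],[[0.015,0,0.09],0.007,0.1],[[0.015,0,0.12],0.007,0.1],[[0.015,0,0.14],0.007,0.1],[[0.015,0,0.16],0.007,0.1],[[0.015,0,0.17],0.007,0.1],[[0.015,0,0.17],0.007,0.1]]'
python3 -m inch '[[[0,0,0.005],0,0.1],[[0,0,0.005],0,0.1],[[0,0,0.01],0,0.1],[[0,0,0.01],0,0.1],[[0,0,0.01],0,0.1],[[0,0,0.01],0,0.1],[[0,0,0.01],0,0.1],[[0,0,0.01],0,0.1]]'
```

```text
time_s: 8.97
tcp_pos: [0.4741, 0.0823, 0.0987]
eef_rot: [-2.34, -2.095, 0.0]
force: [-0.5, -0.1, -0.7]
finger_gap: 0.304
gripper_force: 59.4
time_s: 9.63
tcp_pos: [0.4742, 0.0823, 0.0979]
eef_rot: [-2.341, -2.095, -0.0]
force: [0.3, -0.0, -1.0]
finger_gap: 0.307
gripper_force: 59.4
```

```bash
python3 -m inch '[[[0,0,0.005],0,0.1],[[0,0,0.01],0,0.1],[[0,0,0.01],0,0.1],[[0,0,0.01],0,0.1],[[0,0,0.01],0,0.1],[[0,0,0.01],0,0.1],[[0,0,0.01],0,0.1],[[0,0,0.01],0,0.1]]'
```

```text
time_s: 10.3
tcp_pos: [0.4743, 0.0823, 0.097]
eef_rot: [2.341, 2.095, 0.0]
force: [-2.6, 0.5, 4.5]
finger_gap: 0.305
gripper_force: 60.1
```

Contact with the floor is felt. Releasing to a modest opening and lifting.

```bash
python3 -m inch '[[[0,0,-0.01],0,0.35],[[0,0,-0.01],0,0.4],[[0,0,-0.01],0,0.45],[[0,0,-0.01],0,0.5],[[0,0,-0.01],0,0.5],[[0,0,-0.01],0,0.5],[[0,0,-0.01],0,0.5],[[0,0,-0.01],0,0.5]]'
python3 -m inch '[[[0,0,-0.1],0,0.5],[[0,0,-0.2],0,0.5],[[0,0,-0.3],0,0.5],[[0,0,-0.4],0,0.5],[[0,0,-0.55],0,0.5],[[0,0,-0.7],0,0.5],[[0,0,-0.8],0,0.5],[[0,0,-0.8],0,0.5]]'
python3 - <<'E'
from h import *
plan(*fxy(0,-20.5),.18,FA)
c=capture('wrist');cv2.imwrite('pics/w4.png',c['pixels']);np.savez('w4',**c)
E
```

```text
time_s: 10.97
tcp_pos: [0.4742, 0.0823, 0.0979]
eef_rot: [-2.341, -2.095, -0.0]
force: [0.3, -0.7, 0.4]
finger_gap: 0.501
gripper_force: 0.0
time_s: 11.63
tcp_pos: [0.475, 0.0824, 0.1806]
eef_rot: [2.339, 2.094, 0.005]
force: [0.5, -0.5, 0.3]
finger_gap: 0.499
gripper_force: 0.0
t 11.63 tcp [0.475  0.0824 0.1806] gap 0.499 F [ 0.5 -0.5  0.3] shift [-0.023 -0.015  0.006] spin -0.002
```

View pics/w4.png

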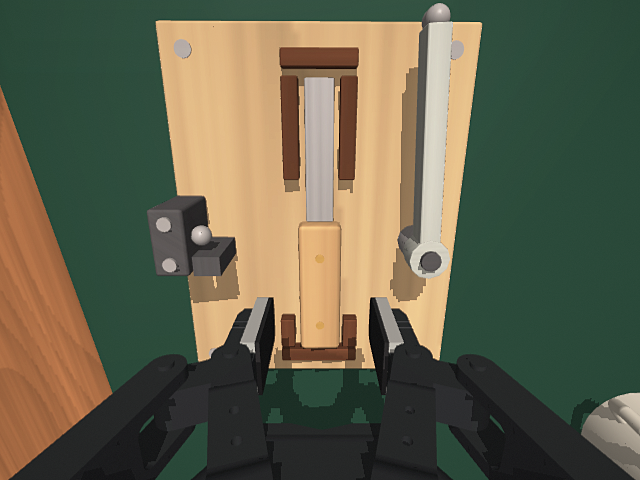

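The wrist view shows the hone seated: blade inside the narrow walls, tip at (305–334, 79), tail end at (302–340, 346) inside the tail walls. The keeper is still open, with its nose at (436, 12). Next I'll close the fingers and go to the keeper's outer side.

```bash
sed -i 's/^FX,FY,FA=.*/FX,FY,FA=0.4766,0.1018,-.111/' h.py
python3 - <<'E'
from h import *
plan(*fxy(105,80),.18,FA)
for d in (1.5,1.2,.9,.6,.4,.2,0): print(d, 65-92*np.cos(d),-12+92*np.sin(d))
E
```

```text
t 11.68 tcp [0.4746 0.0823 0.1791] gap 0.5 F [-0.9 -0.3 -0.8] shift [ 0.995  1.049 -0.006] spin 0.001
1.5 58.49217744657133 79.76953876757301
1.2 31.66308658814603 73.74759590898482
0.9 7.811882919098878 60.06607568572848
0.6 -10.930876571690405 39.947107552343255
0.4 -19.737611448265426 23.82648749239585
0.2 -25.166125161394234 6.2775784331456315
0 -27.0 -12.0
```

```bash
python3 -m inch '[[[0.15,0.15,0],0,0.3],[[0.3,0.3,0],0,0.2],[[0.45,0.45,0],0,0.1],[[0.6,0.6,0],0,0],[[0.75,0.75,0],0,0],[[0.9,0.9,0],0,0],[[0.99,1,0],0,0],[[0.99,1,0],0,0]]'
python3 -m inch '[[[0,0.05,0.1],0,0],[[0,0.05,0.2],0,0],[[0,0.05,0.3],0,0],[[0,0.05,0.4],0,0],[[0,0.05,0.5],0,0],[[0,0.05,0.57],0,0],[[0,0.05,0.57],0,0],[[0,0.05,0.57],0,0]]'
python3 -c "
from h import *
plan(*fxy(80,80),.122,FA);c=capture('scene');cv2.imwrite('pics/s5.png',cv2.resize(c['pixels'][100:340,320:640],None,fx=2.4,fy=2.4))"
```

```text
time_s: 12.35
tcp_pos: [0.5856, 0.1709, 0.1765]
eef_rot: [-2.339, -2.096, 0.001]
force: [1.0, 1.4, -0.4]
finger_gap: -0.0
gripper_force: 0.0
time_s: 13.02
tcp_pos: [0.5893, 0.1691, 0.1206]
eef_rot: [-2.34, -2.095, 0.001]
force: [0.1, -0.1, 0.5]
finger_gap: 0.0
gripper_force: 0.0
t 13.02 tcp [0.5893 0.1691 0.1206] gap 0.0 F [ 0.1 -0.1  0.5] shift [ 0.007 -0.246 -0.014] spin 0.001
```

View pics/s5.png

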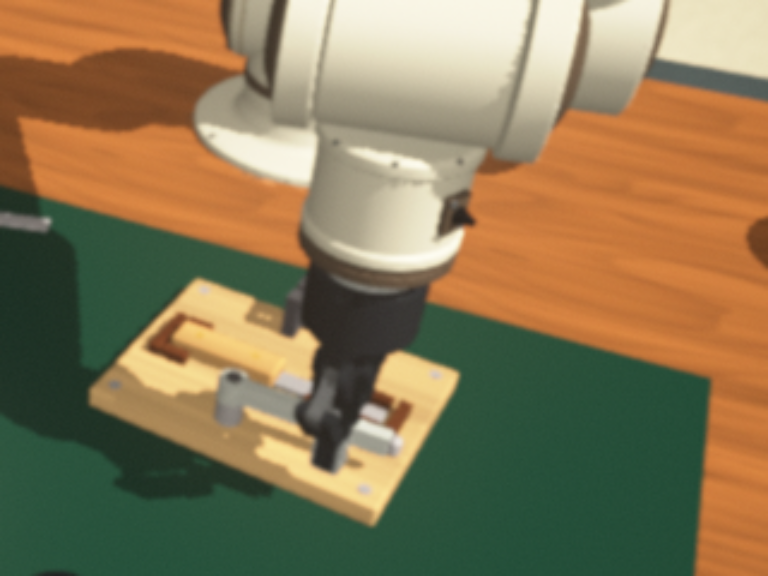

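The scene crop shows the closed fingers (about 330,440) outside the bar, overlapping its height. Now I'll swing it along the arc.

```bash
python3 -m inch '[[[0.01,-0.12,-0.015],0,0],[[0.02,-0.25,-0.015],0,0],[[0.02,-0.38,-0.015],0,0],[[0.02,-0.52,-0.015],0,0],[[-0.01,-0.66,-0.015],0,0],[[-0.05,-0.8,-0.015],0,0],[[-0.12,-0.9,-0.015],0,0],[[-0.21,-1,-0.015],0,0]]'
python3 -m inch '[[[-0.04,-0.03,0],0,0],[[-0.08,-0.06,0],0,0],[[-0.12,-0.1,0],0,0],[[-0.16,-0.14,0],0,0],[[-0.2,-0.17,0],0,0],[[-0.24,-0.2,0],0,0],[[-0.27,-0.22,0],0,0],[[-0.27,-0.22,0],0,0]]'
python3 -c "
from h import *
plan(*fxy(-27,5),.122,FA);c=capture('top');cv2.imwrite('pics/t6.png',cv2.resize(c['pixels'][240:350,170:305],None,fx=5.4,fy=5.4,interpolation=cv2.INTER_CUBIC))
c=capture('wrist');cv2.imwrite('pics/w6.png',c['pixels'])"
```

```text
time_s: 13.73
tcp_pos: [0.4878, 0.1595, 0.1236]
eef_rot: [2.339, 2.095, 0.004]
force: [1.3, 0.7, 2.2]
finger_gap: -0.003
gripper_force: 1.5
time_s: 14.4
tcp_pos: [0.4626, 0.1344, 0.1224]
eef_rot: [-2.341, -2.095, 0.0]
force: [0.3, 0.3, -0.6]
finger_gap: 0.001
gripper_force: 0.3
t 14.4 tcp [0.4626 0.1344 0.1224] gap 0.001 F [ 0.3  0.3 -0.6] shift [-0.259 -0.094  0.004] spin 0.0
```

View pics/w6.png

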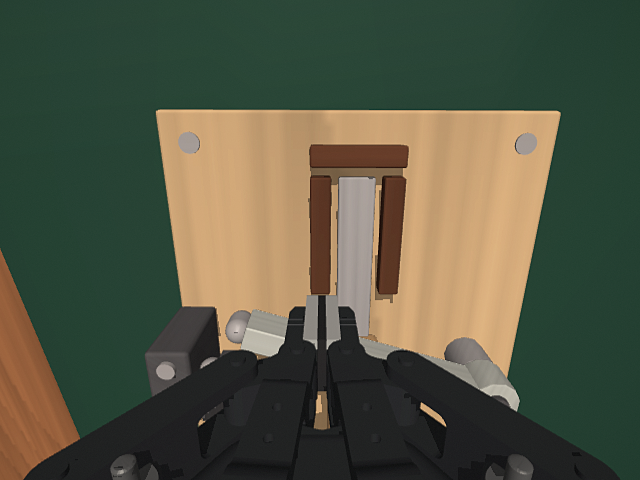

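The wrist view shows the fingers behind the bar, the nose at (240,326) heading for the catch ball, and the hone undisturbed with its tip at (357,178). I'll feel forward from here in small steps.

```bash
python3 -m inch '[[[-0.01,0,0],0,0],[[-0.02,-0.01,0],0,0],[[-0.03,-0.01,0],0,0],[[-0.04,-0.02,0],0,0],[[-0.05,-0.02,0],0,0],[[-0.06,-0.03,0],0,0],[[-0.06,-0.03,0],0,0],[[-0.06,-0.03,0],0,0]]' | egrep 'pos|force:'
python3 -m inch '[[[-0.01,0,0],0,0],[[-0.02,-0.01,0],0,0],[[-0.03,-0.01,0],0,0],[[-0.03,-0.01,0],0,0],[[-0.03,-0.01,0],0,0],[[-0.03,-0.01,0],0,0],[[-0.03,-0.01,0],0,0],[[-0.03,-0.01,0],0,0]]'| egrep 'pos|force:'
python3 -m inch '[[[-0.01,0,0],0,0],[[-0.02,-0.01,0],0,0],[[-0.02,-0.01,0],0,0],[[-0.02,-0.01,0],0,0],[[-0.02,-0.01,0],0,0],[[-0.02,-0.01,0],0,0],[[-0.02,-0.01,0],0,0],[[-0.02,-0.01,0],0,0]]'| egrep 'pos|force:'
```

```text
tcp_pos: [0.4593, 0.1292, 0.1225]
force: [0.5, 0.2, 0.5]
gripper_force: 0.3
tcp_pos: [0.4579, 0.1264, 0.1224]
force: [-1.2, 0.5, 0.3]
gripper_force: 0.3
tcp_pos: [0.4568, 0.1245, 0.1224]
force: [0.0, 0.7, -0.5]
gripper_force: 0.3
```

```bash
python3 -m inch '[[[-0.01,0,0],0,0],[[-0.02,-0.01,0],0,0],[[-0.02,-0.01,0],0,0],[[-0.02,-0.01,0],0,0],[[-0.02,-0.01,0],0,0],[[-0.02,-0.01,0],0,0],[[-0.02,-0.01,0],0,0],[[-0.02,-0.01,0],0,0]]'| egrep 'pos|force:'
python3 -m inch '[[[-0.01,0,0],0,0],[[-0.02,0,0],0,0],[[-0.02,0,0],0,0],[[-0.02,0,0],0,0],[[-0.02,0,0],0,0],[[-0.02,0,0],0,0],[[-0.02,0,0],0,0],[[-0.02,0,0],0,0]]'| egrep 'pos|force:'
```

```text
tcp_pos: [0.4555, 0.1226, 0.1224]
force: [0.7, 1.0, -0.5]
gripper_force: 0.3
tcp_pos: [0.4553, 0.1206, 0.1224]
force: [-0.9, 1.2, -0.7]
gripper_force: 0.7
```

```bash
python3 -m inch '[[[-0.01,0,0],0,0],[[-0.02,0,0],0,0],[[-0.02,0,0],0,0],[[-0.02,0,0],0,0],[[-0.02,0,0],0,0],[[-0.02,0,0],0,0],[[-0.02,0,0],0,0],[[-0.02,0,0],0,0]]'| egrep 'pos|force:'
python3 -m inch '[[[-0.01,0,0],0,0],[[-0.02,0,0],0,0],[[-0.02,0,0],0,0],[[-0.02,0,0],0,0],[[-0.02,0,0],0,0],[[-0.02,0,0],0,0],[[-0.02,0,0],0,0],[[-0.02,0,0],0,0]]'| egrep 'pos|force:'
```

```text
tcp_pos: [0.455, 0.1187, 0.1224]
force: [-2.7, 5.0, 1.6]
gripper_force: 2.1
tcp_pos: [0.4549, 0.1166, 0.1224]
force: [-1.3, 2.5, 0.6]
gripper_force: 1.0
```

```bash
python3 -m inch '[[[-0.01,0,0],0,0],[[-0.015,0,0],0,0],[[-0.015,0,0],0,0],[[-0.015,0,0],0,0],[[-0.015,0,0],0,0],[[-0.015,0,0],0,0],[[-0.015,0,0],0,0],[[-0.015,0,0],0,0]]'| egrep 'pos|force:'
python3 -m inch '[[[-0.01,0,0],0,0],[[-0.015,0,0],0,0],[[-0.015,0,0],0,0],[[-0.015,0,0],0,0],[[-0.015,0,0],0,0],[[-0.015,0,0],0,0],[[-0.015,0,0],0,0],[[-0.015,0,0],0,0]]'| egrep 'pos|force:'
```

```text
tcp_pos: [0.4547, 0.1151, 0.1224]
force: [-1.6, 2.1, -0.4]
gripper_force: 0.9
tcp_pos: [0.4545, 0.1138, 0.1224]
force: [-1.9, 5.4, 1.1]
gripper_force: 2.5
```

```bash
python3 -m inch '[[[-0.005,0,0],0,0],[[-0.01,0,0],0,0],[[-0.01,0,0],0,0],[[-0.01,0,0],0,0],[[-0.01,0,0],0,0],[[-0.01,0,0],0,0],[[-0.01,0,0],0,0],[[-0.01,0,0],0,0]]'| egrep 'pos|force:'
python3 -m inch '[[[-0.005,0,0],0,0],[[-0.01,0,0],0,0],[[-0.01,0,0],0,0],[[-0.01,0,0],0,0],[[-0.01,0,0],0,0],[[-0.01,0,0],0,0],[[-0.01,0,0],0,0],[[-0.01,0,0],0,0]]'| egrep 'pos|force:'
```

```text
tcp_pos: [0.4544, 0.1134, 0.1225]
force: [-0.7, 13.0, 0.2]
gripper_force: 6.4
tcp_pos: [0.4544, 0.1131, 0.1225]
force: [0.4, 21.4, -0.8]
gripper_force: 10.6
```

Force is now well above the ball's maximum, with little movement, so this looks like the solid stop. One half-step more, then I'll back off and check that it stays.

```bash
python3 -m inch '[[[-0.005,0,0],0,0],[[-0.005,0,0],0,0],[[-0.005,0,0],0,0],[[-0.005,0,0],0,0],[[-0.005,0,0],0,0],[[-0.005,0,0],0,0],[[-0.005,0,0],0,0],[[-0.005,0,0],0,0]]'| egrep 'pos|force:'
python3 -m inch '[[[0.02,0,0],0,0],[[0.06,0,0],0,0],[[0.12,0,0],0,0],[[0.2,0,0],0,0],[[0.3,0,0],0,0],[[0.4,0,0],0,0],[[0.4,0,-0.1],0,0],[[0.4,0,-0.2],0,0]]'
python3 -m inch '[[[0,0,-0.2],0,0],[[0,0,-0.4],0,0],[[0,0,-0.6],0,0],[[0,0,-0.8],0,0],[[0,0,-1],0,0],[[0,0,-1],0,0],[[0,0,-1],0,0],[[0,0,-1],0,0]]'| egrep 'time|pos|force:'
python3 -m inch '[[[-0.2,0,0],0,0],[[-0.4,0,0],0,0],[[-0.6,0,0],0,0],[[-0.8,0,0],0,0],[[-1,0,0],0,0],[[-1,0,0],0,0],[[-1,0,0],0,0],[[-1,0,0],0,0]]'| egrep 'time|pos|force:'
python3 -c "
from h import *
c=capture('wrist');cv2.imwrite('pics/w7.png',c['pixels']);np.savez('w7',**c)"
```

```text
tcp_pos: [0.4544, 0.1129, 0.1226]
force: [0.3, 25.9, -2.1]
gripper_force: 12.7
time_s: 23.17
tcp_pos: [0.4584, 0.1516, 0.1428]
eef_rot: [-2.339, -2.097, 0.002]
force: [-0.4, 0.2, 1.1]
finger_gap: -0.002
gripper_force: 0.0
time_s: 23.83
tcp_pos: [0.4585, 0.1508, 0.2425]
force: [0.1, 0.6, 0.1]
gripper_force: 0.0
time_s: 24.5
tcp_pos: [0.4475, 0.0517, 0.242]
force: [-0.1, -0.5, 0.8]
gripper_force: 0.0
```

View pics/w7.png

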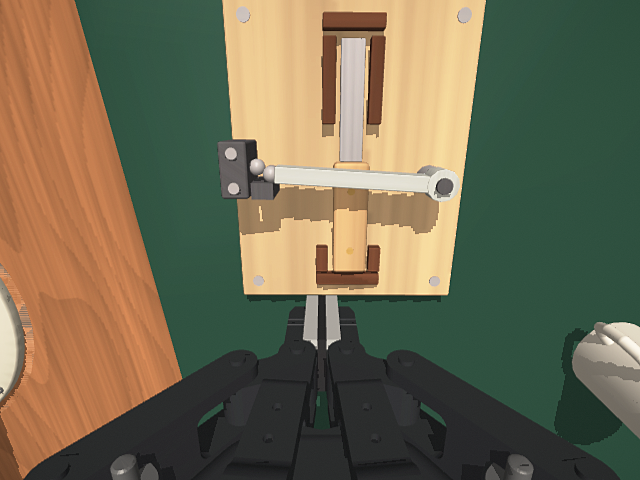

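The wrist view shows the bar staying shut untouched. Its nose at (269,173) is past the ball (257,167) and against the horn, and the hone lies in the pocket underneath. The fingers are clear, so I'm handing in.

```bash
python3 -c "
from bench import close_job;print(close_job())"
```

```text
the job is handed in; nothing more can be done
None
```

The hone is lying flat in its pocket, released while the keeper was open. The keeper is latched past its ball: I pushed to about 26 N at the stop, and it stayed shut once the robot let go. The mug, glue and tin were not touched, and the job was handed in at about 24.5 s.

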